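# Open a washer control panel: free the seam and hold the catch

## Task

Help open the washer's control panel that lies face up on the counter: take the opening tool out of its block, put its tip down into the seam at the end by the dial, and run it slowly (about 3 cm a second) along the seam, round the corner to the seam's other end. Then lift the tip out, set it on the square spring catch just beyond and press the catch straight down about 6 mm, well short of its bottom stop. Finish holding it there with the tool still in the gripper, do not let go; touch the panel only with the tool and leave the bottle, diffuser and screw tray alone.

Things in the scene. Friction and masses are not known exactly. Their poses are not given: they have to be found in the camera images.
- panel: Washer control panel lying face up, fixed: 130 mm along x, 320 along y, 50 high, silver face. Origin: centre of underside; z up. Steel dial 54 mm across, 24 high, at x 12, y -112. Seam: L-shaped dark groove in the face, 10 mm wide, 8 deep, flat bottom: long leg 150 mm along y at x -45 (the edge nearest the robot), then 50 mm along x at y 100. Only the tool may touch the panel.
- seam_start (a point): Start of the seam's centre line, at the level of the panel's face, at the dial's end of the long leg: panel x -45, y -50, z 50 mm. Axes as the panel. The groove runs 5 mm on beyond this point. The tip counts as down in the seam when 3 mm or more below the face.
- seam_corner (a point): Right-angled corner of the seam's centre line, at face level: panel x -45, y 100, z 50 mm.
- seam_end (a point): Other end of the seam's centre line, at face level: panel x 5, y 100, z 50 mm. The groove runs 5 mm beyond.
- catch_top (a point): Centre of the flat top of the spring catch, a 16 mm square grey plastic pad in a 20 mm square well beyond the end of the seam, at panel x 35, y 100 mm. Unpressed, its top stands 3 mm above the panel's face. The point moves down with the pad.
- catch (a joint): How far the catch is pressed down, m: 0 = up, 0.012 = bottom stop. The spring needs about 3.2 N to start and 0.8 N more per mm (about 8 N at 6 mm); it springs back when released.
- stylus: Opening tool, about 70 g, loose, standing upright tip down in its block. Square black plastic handle 20 x 20 mm, 75 mm long, from 50 to 125 mm above the tip, faces along its x and y axes; below it a steel shank 5 mm in diameter and 50 mm long. Origin at the tip's end, z up along the tool.
- stylus_tip (a point): The very end of the tool's shank. Same point as stylus.
- holder: Wooden block, fixed, 70 x 70 mm and 60 mm high; the tool's shank stands in a 13 mm square hole, 55 mm deep, in the middle of its top, the handle's shoulder resting on the top. Origin: centre of its underside. It and the bottle swap sides between starts.
- bottle: White bottle, 66 mm across, 130 mm high, loose; leave alone. Origin: centre of its underside.
- diffuser: White round ceramic diffuser, 90 mm across, 94 mm high, loose; leave alone. Origin: centre of its underside.
- screw_tray: Low steel tray, 110 x 150 mm, 30 mm high, with screws, loose; leave alone. Origin: centre of its underside.
Things that resemble listed ones, but are neither listed nor needed, are in the scene too. There is more than one size of the stylus; the job needs the larger. There is more than one size of the holder; the one meant has the size given above.

How it is judged:
By the outcome, as a careful person would: the job done as asked, in the order asked, and still so for the second after the job is handed in, while the arm keeps its last pose, push and grip.
It also fails if it takes over 64 s, if anything falls off the work surface, if the arm or the gripper's body presses on something with over 40 N, if the wrist force passes 120 N, or if a joint passes its speed limit or range.

## Robot

A 6-joint arm with a two-finger parallel gripper is mounted at the origin on the work surface. World frame = base frame: x ahead of the robot, y to its left, z up, the work surface at z = 0. Lengths are in m, angles in rad, forces in N, time in s.
With the tool pointing down it reaches from about 0.275 to 0.75 m from the base axis. Payload 10.2 kg.
Tool frame: the origin (TCP) lies midway between the tips of the shut fingers; the grasp point (between the pads) lies 19 mm behind it (env.hold_point_z is the distance from the TCP to the grasp point, in m); z points along the fingers, y is the line along which they close (so a half turn about z gives the same grasp; the last joint's range is limited). The gripper opens to 85 mm and grips with 20 to 120 N. Pads are 22 mm wide; open, the fingers measure 114 mm over their backs; the gripper's body (76 mm by 85 mm) begins 54 mm behind the grasp point. The pads swing forward as they close: fully open they stand 13 mm farther back than shut.
Start: joints at [-1.486, 0.313, 1.498, -0, 1.331, -0.223], TCP at [0.159, -0.5, 0.231] pointing down, gripper open.
Joint ranges: [-2.94, 2.94], [-0.97, 2.17], [0.19, 2.56], [-1.23, 4.37], [0.02, 3.11], [-2.88, 2.88]. Speed limits (rad/s): [2.39, 2.39, 3.01, 3.14, 3.14, 3.14].

## Interface

Orientations are given as a unit quaternion [x, y, z, w].
In Python, from bench import env, kinematics, monitor, eyes, job gives the robot as it stands. The module is installed in compiled form; this text tells all that it offers. Calls block until the motion is done:
- env.reach(position, orientation): joint-space move of the TCP to a pose.
- env.movel(position, velocity=0.15, frame=None, guard=None): straight line of the TCP; frame=None keeps the orientation; velocity is the mean speed in m/s. With guard (N) it stops when the force on the tool has changed by that much, and returns True; else False.
- env.set_joints(angles): joint-space move.
- env.release() and env.close_gripper(effort=None): open the fingers fully, or close them until they stop; effort is the grip in N (None keeps the last).
- env.hold(seconds).
- kinematics.ik(position, orientation): joint angles nearest the present ones, or None.
- monitor.sense(): the state.
- eyes.grab_frame(name): name is "side" or "top" or "wrist"; returns a dict with "frame" (384x512x3 uint8, red, green, blue), "mtx" (3x3 intrinsics, pixels), "view" (4x4, takes a point from world to camera coordinates). Camera axes: x right, y down, z forward; pixel columns grow to the right and rows downward; lengths in m; the calibration is good to about 2 mm. A picture is of the moment at which its call begins. There is no depth.
A pose or a line that the arm cannot do raises env.MotionError and nothing moves.
- job.hand_in(): hands the job in; it is judged then, once.
The state is a dict: "clock": time; "joints": joint angles; "qvel": joint speeds; "joint_efforts": joint torques, N m; "position": TCP position; "ee_rot": TCP orientation; "contact_force": force on the tool from outside, world axes, zero at the start; "ft_torque": the same for the moment, N m; "finger_gap": opening from 0.0 (shut) to 1.0 (fully open); "gripper_force": force on a finger pad.
Only numpy, scipy, OpenCV 4.12 (cv2) and the standard library are available. Lean on these libraries where they do the work, as an engineer would, in place of code of your own. Each camera call takes 0.05 s, during which the arm holds its last target. There are 200 camera calls.

## Working session

There is one attempt and no reset: what is moved stays moved. The work goes in short steps, each a Python script; the robot and the scene stay as the last script left them, time stands still between calls to the robot, and variables do not carry over. Pictures are saved under pics/ and viewed, at most 11 in all, crops included, and the job is handed in when it is done.

```bash
mkdir -p pics
cat > h.py <<'E'
import numpy as np, cv2
from bench import env, kinematics, monitor, eyes, job
def save(n,fn,crop=None,s=1.5):
    d=eyes.grab_frame(n); np.savez('pics/'+fn+'.npz',**d)
    im=d['frame'][:,:,::-1]
    if crop: im=im[crop[1]:crop[3],crop[0]:crop[2]]
    cv2.imwrite('pics/'+fn+'.png',cv2.resize(im,None,fx=s,fy=s,interpolation=cv2.INTER_CUBIC)); return d
def ray(d,uv):
    V=d['view'];R=V[:3,:3];t=V[:3,3]
    v=R.T@np.linalg.inv(d['mtx'])@np.array([uv[0],uv[1],1.]); return -R.T@t, v
def onz(d,uv,z):
    c,v=ray(d,uv); return c+v*(z-c[2])/v[2]
def proj(d,p):
    q=d['mtx']@(d['view'][:3,:3]@np.array(p)+d['view'][:3,3]); return q[:2]/q[2]
E
python3 - <<'E'
from h import *
for n in("top","side"):
    d=save(n,n+'0'); print(n,d['mtx'].tolist(),np.round(ray(d,(256,192)),3).tolist())
s=monitor.sense();print(s['clock'],s['ee_rot'],env.hold_point_z)
E
```

```text
top [[397.1038558736842, 0.0, 256.94835792056745], [0.0, 397.1038558736842, 191.78671405974808], [0.0, 0.0, 1.0]] [[0.383, -0.019, 1.32], [0.127, -0.025, -0.992]]
side [[452.2511651655798, 0.0, 253.9757910157593], [0.0, 452.2511651655798, 189.67986038941885], [0.0, 0.0, 1.0]] [[0.501, -1.052, 0.91], [0.04, 0.768, -0.64]]
0.1 [ 9.88179427e-01  1.53300711e-01  3.13374419e-05 -5.57848892e-04] 0.0187
```

View pics/top0.png

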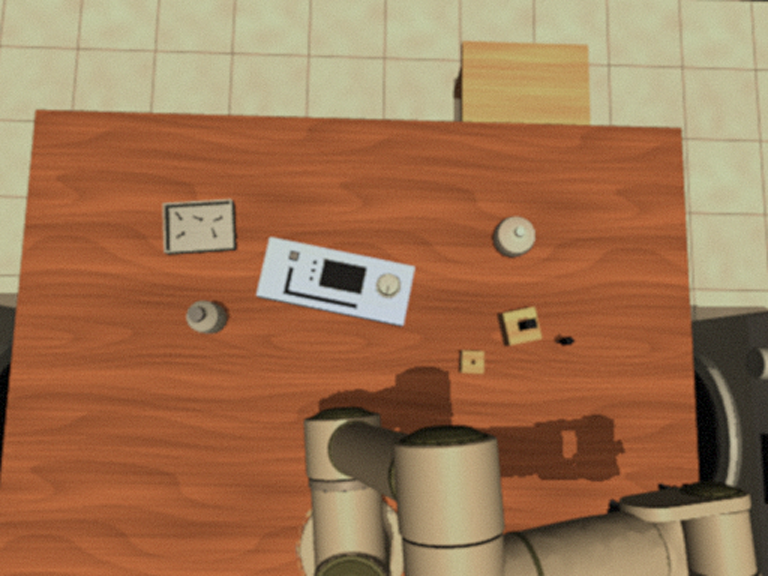

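View pics/side0.png

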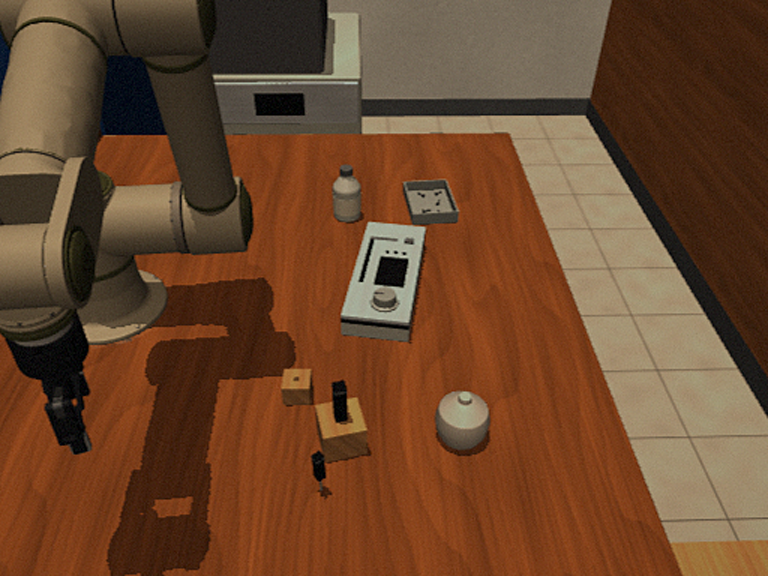

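The top view shows the panel at (335,281), with the dial on its right. Two tools are candidates:
- **Large:** the tool in the big block at (521,325), side view (340,400).
- **Small:** the black tool by itself at (565,340), next to an empty small block at (472,361).

The tool in the large block fits the description. I'll confirm it in an enlarged crop.

Run:
```python
import cv2,numpy as np
t=cv2.imread('pics/top0.png');
f=np.load('pics/top0.npz')['frame'][:,:,::-1];g=np.load('pics/side0.npz')['frame'][:,:,::-1]
R=lambda im,s:cv2.resize(im,None,fx=s,fy=s,interpolation=cv2.INTER_CUBIC)
a=R(f[195:255,300:390],4) # 360x240
b=R(g[240:335,180:260],4) #320x380
c=R(f[150:225,165:285],6.5)[:, :]
cv2.imwrite('pics/panel.png',c)
o=np.zeros((380,700,3),np.uint8);o[:240,:360]=a;o[:380,370:690]=b
cv2.imwrite('pics/tool.png',o)
```

```text
(no output)
```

View pics/tool.png

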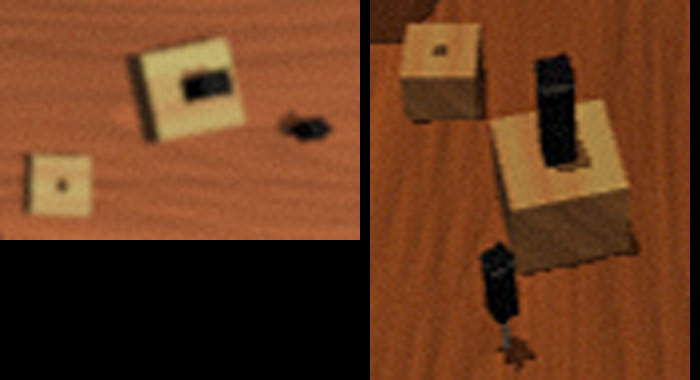

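View pics/panel.png

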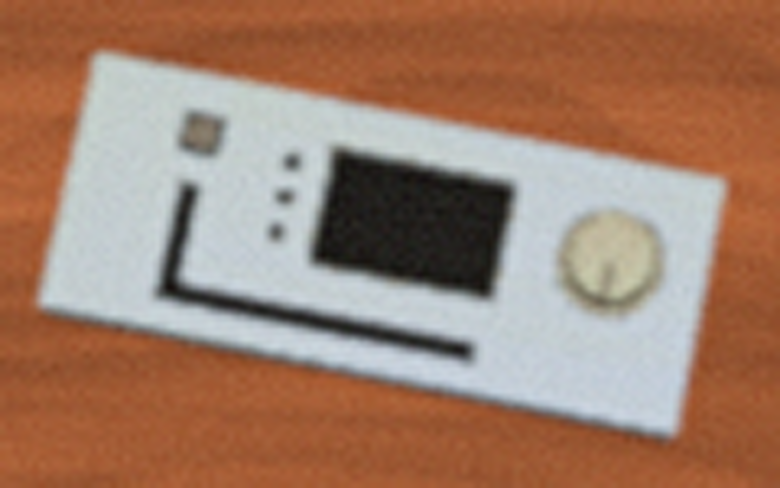

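The crops confirm it: the tall handle stands in the large block, and the small tool stands apart. The panel corners, the seam and the catch at (201,133) are all clear.

```bash
cat > fit.py <<'E'
from h import *
from scipy.optimize import least_squares
def fit(d,P,uv,x0):
    def f(x):
        c,s=np.cos(x[2]),np.sin(x[2])
        return np.concatenate([proj(d,[x[0]+c*p[0]-s*p[1],x[1]+s*p[0]+c*p[1],p[2]])-q for p,q in zip(P,uv)])
    r=least_squares(f,x0); return r.x,f(r.x).reshape(-1,2)
E
python3 - <<'E'
from fit import *
d=dict(np.load('pics/top0.npz'))
px=lambda l,o,s:[(np.array(q)+.5)/s-.5+o for q in l]
P=[(.065,.16,.05),(.065,-.16,.05),(-.065,.16,.05),(-.065,-.16,.05),(-.045,-.055,.05),(-.05,.105,.05),(.01,.1,.05),(.035,.1,.053)]
x,r=fit(d,P,px([(97,50),(727,180),(40,302),(677,435),(472,352),(160,296),(189,185),(201,133)],[165,150],6.5),[.5,0,0]);print(x,np.round(r,1).tolist())
B=[(.035,.035,.06),(.035,-.035,.06),(-.035,-.035,.06),(-.035,.035,.06)]
x,r=fit(d,B,px([(140,55),(228,38),(245,122),(155,140)],[300,195],4),[.4,-.3,0]);print(x,np.round(r,1).tolist())
# handle top center guesses
print(onz(d,px([(222,83)],[300,195],4)[0],.135))
E
```

```text
[ 0.5605193   0.05287458 -0.18391704] [[0.2, 0.1], [-0.1, -0.0], [-0.2, 0.4], [-0.2, -0.0], [0.5, 0.1], [-0.7, 0.2], [0.4, -0.5], [0.2, -0.2]]
[ 0.47022944 -0.34508033  0.19284316] [[0.2, -0.5], [-0.6, 0.0], [-0.3, 0.5], [0.8, -0.1]]
[ 0.46968304 -0.34843071  0.135     ]
```

```bash
cat >> h.py <<'E'
PX,PY,PA=.5605,.0529,-.184
def pan(x,y,z): # panel mm -> world m
    c,s=np.cos(PA),np.sin(PA); x/=1e3;y/=1e3
    return np.array([PX+c*x-s*y,PY+s*x+c*y,z/1e3])
def Q(yawy): # quaternion, pointing down, closing line at yawy
    a=(yawy+np.pi/2)/2; return np.array([np.cos(a),np.sin(a),0,0])
E
python3 - <<'E'
from h import *
for yy in(.193,.193+np.pi,.193-np.pi/2,.193+np.pi/2):
  print(yy)
  for p in([.47,-.346,.23],[.47,-.346,.10],pan(-45,-50,140),pan(-45,100,120),pan(35,100,120)):
    q=kinematics.ik(p,Q(yy)); print(None if q is None else np.round(q,2))
E
```

```text
0.193
[-0.84  0.44  1.31 -0.    1.38 -1.03]
[-0.84  0.57  1.48 -0.    1.1  -1.03]
[-0.21  0.37  1.68 -0.    1.1  -0.4 ]
[ 0.08  0.49  1.54 -0.    1.11 -0.11]
[ 0.05  0.64  1.3  -0.    1.21 -0.15]
3.334592653589793
[-0.84  0.44  1.31 -0.    1.38  2.11]
[-0.84  0.57  1.48 -0.    1.1   2.11]
[-0.21  0.37  1.68 -0.    1.1   2.74]
None
None
-1.3777963267948965
[-0.84  0.44  1.31 -0.    1.38  0.54]
[-0.84  0.57  1.48 -0.    1.1   0.54]
[-0.21  0.37  1.68 -0.    1.1   1.17]
[ 0.08  0.49  1.54 -0.    1.11  1.46]
[ 0.05  0.64  1.3  -0.    1.21  1.42]
1.7637963267948966
[-0.84  0.44  1.31 -0.    1.38 -2.6 ]
[-0.84  0.57  1.48 -0.    1.1  -2.6 ]
[-0.21  0.37  1.68 -0.    1.1  -1.97]
[ 0.08  0.49  1.54 -0.    1.11 -1.68]
[ 0.05  0.64  1.3  -0.    1.21 -1.72]
```

Run:
```python
from h import *
env.reach([.47,-.346,.25],Q(.193))
d=save('wrist','w1')
print(proj(d,[.4702,-.3451,.06]),proj(d,[.4702,-.3451,.135]),monitor.sense()['clock'])
```

```text
[259.53732464 166.88179173] [259.92026976 185.37422037] 1.4583
```

View pics/w1.png

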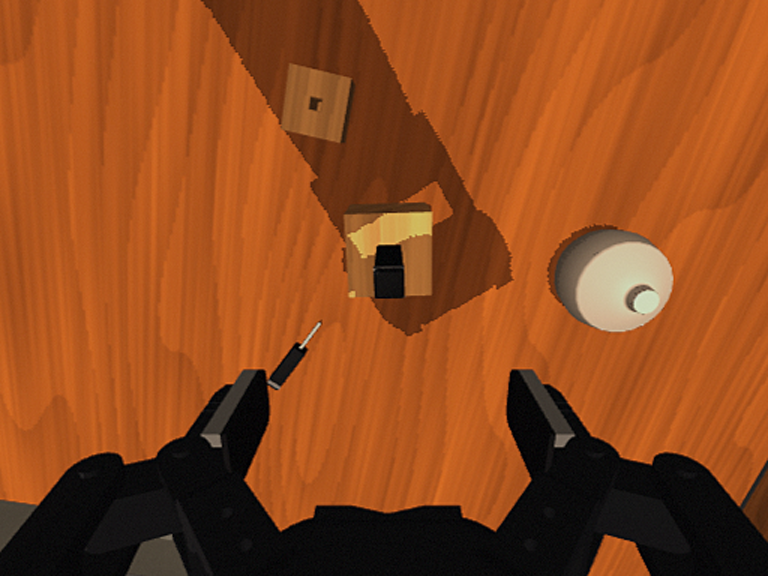

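The wrist view shows the handle top at (373–405, 268–298), square to the gripper, with the block at (390,252). The small tool lies on the left at (295,355), clear of the descent.

Run:
```python
from h import *
d=dict(np.load('pics/w1.npz'))
p=onz(d,(259.3,188.3),.135);print(p)
p=(p+[.4702,-.3451,0])/2
q=Q(.193)
env.reach([p[0],p[1],.16],q)
env.movel([p[0],p[1],.082],.08)   # grasp point at .101 -> 51+? above tip
env.close_gripper(45)
s=monitor.sense();print(s['position'],s['finger_gap'],s['gripper_force'],s['contact_force'])
env.movel([p[0],p[1],.20],.1)
s=monitor.sense();print(s['position'],s['finger_gap'],s['contact_force'],s['clock'])
env.reach(pan(-45,-50,170),q)
d=save('side','s2'); d2=eyes.grab_frame('wrist'); np.savez('pics/w2.npz',**d2)
T=monitor.sense()['position'];print(T, monitor.sense()['clock'])
tip=T-[0,0,.072];uv=proj(d,tip);uw=proj(d2,tip);print(uv,uw)
R=lambda im,c,h,s:cv2.resize(im[int(c[1])-h:int(c[1])+h,int(c[0])-h:int(c[0])+h,::-1],None,fx=s,fy=s,interpolation=cv2.INTER_CUBIC)
print([int(v) for v in (*uv,*uw)])
cv2.imwrite('pics/grip.png',np.hstack([R(d['frame'],uv,40,5),R(d2['frame'],np.clip(uw,[50,50],[460,330]),50,4)]))
```

```text
[ 0.4701726  -0.34813026  0.135     ]
[ 0.47024874 -0.34667815  0.0821472 ] 0.2271818218724573 44.23454940319061 [-0.34336193  0.43237529  1.03821103]
[ 0.4700102  -0.34643281  0.19932875] 0.22889776886561047 [-0.86230928  0.51598667  0.27170508] 4.975
[0.50736382 0.01096296 0.16998331] 6.4333
[239.90902873 172.94813404] [258.71965294 202.65669604]
[239, 172, 258, 202]
```

View pics/grip.png

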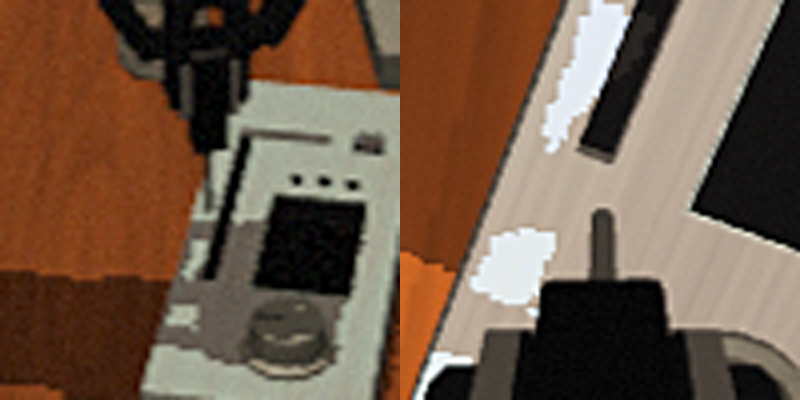

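The tip shows at about (210,210) in the left half (side view) and at (602,210) in the right half (wrist). The groove's start end is at (598,155) in the right half.

Run:
```python
from h import *
from scipy.optimize import least_squares
w=dict(np.load('pics/w2.npz'));s=dict(np.load('pics/s2.npz'))
c=lambda u,v,o,k:np.array([(u+.5)/k-.5+o[0],(v+.5)/k-.5+o[1]])
tw=c(202,211,(208,152),4);ts=c(210,210,(199,132),5)
r=least_squares(lambda p:np.r_[proj(w,p)-tw,proj(s,p)-ts],[.507,.011,.098]);T=np.array([.50736,.01096,.16998])
print('tip-TCP',(r.x-T)*1e3,r.fun)
print('tip from wrist at z.098',(onz(w,tw,.098)-T)*1e3)
g=onz(w,c(198,155,(208,152),4),.05);print('groove end',g,'expected',pan(-45,-55,50))
# groove other visible features: fit long leg centre line direction
V=w['view'];print('cam',ray(w,(0,0))[0]-T)
for p in (pan(-45,100,50),pan(5,100,50),pan(35,100,53),pan(-45,-55,50)):print(proj(w,p))
cv2.imwrite('pics/w2.png',cv2.resize(w['frame'][:,:,::-1],None,fx=1.5,fy=1.5))
```

```text
tip-TCP [ 4.65928627e-02 -1.99824834e+00 -7.30976146e+01] [ 0.18513921  0.02992746 -0.66617741  0.05624617]
tip from wrist at z.098 [ -0.1922066   -1.57052834 -71.98      ]
groove end [0.50696993 0.00533675 0.05      ] expected [0.50619662 0.00706177 0.05      ]
cam [-0.01614575  0.08088308  0.14212041]
[325.15888943  21.78873543]
[378.68311094  46.5177995 ]
[411.34934204  60.33572809]
[256.68303839 188.61092064]
```

View pics/w2.png

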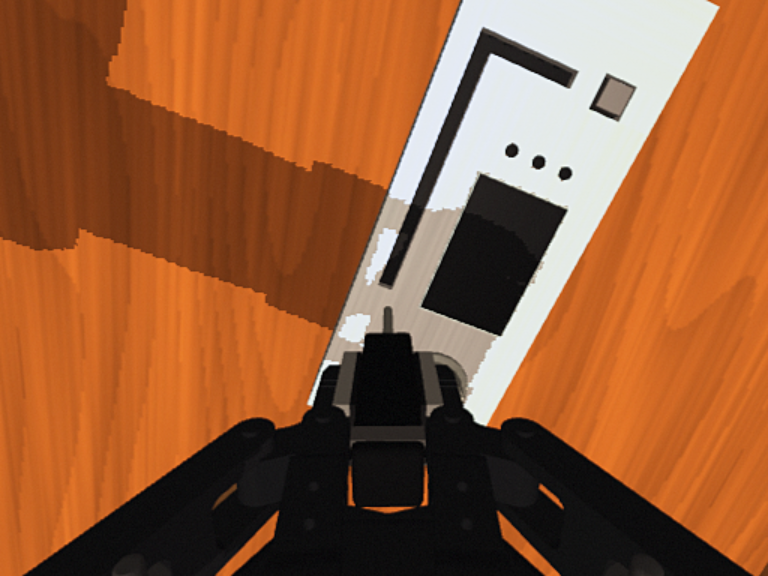

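The wrist view shows the whole seam: start end at (386,287), outer corner (483,29), inner corner (490,54) and end (574,79). The catch pad is at (615,97) and the panel corner at (719,7). I'll refit the panel in the wrist frame, since the tip is measured there too.

Run:
```python
from fit import *
w=dict(np.load('pics/w2.npz'))
P=[(-.045,-.055,.05),(-.05,.105,.05),(-.04,.095,.05),(.01,.1,.05),(.035,.1,.053),(.065,.16,.05)]
uv=[(np.array(q)+.5)/1.5-.5 for q in [(386,287),(483,29),(490,54),(574,79),(615,97),(719,7)]]
x,r=fit(w,P,uv,[PX,PY,PA]);print(x,np.round(r,1).tolist())
```

```text
[ 0.5610172   0.04927199 -0.18017571] [[-0.5, 1.2], [-0.6, -1.3], [0.4, -0.1], [0.2, 1.0], [0.2, 0.2], [0.2, -0.4]]
```

```bash
sed -i 's/^PX,PY,PA=.*/PX,PY,PA=.5611,.0512,-.182/' h.py
python3 - <<'E'
from h import *
env.movel(pan(-45,-48,72.1+55),.1)
w=eyes.grab_frame('wrist');np.savez('pics/w3.npz',**w);s=eyes.grab_frame('side');np.savez('pics/s3.npz',**s)
t=monitor.sense();T=t['position'];print(T,t['contact_force'],t['clock'])
tip=T-[0,0,.0721];uv=proj(s,tip);uw=proj(w,tip);print(uv,uw)
def R(im,c,h,k):
    o=(int(c[0])-h,int(c[1])-h);print(o)
    return cv2.resize(im[o[1]:o[1]+2*h,o[0]:o[0]+2*h,::-1],None,fx=k,fy=k,interpolation=cv2.INTER_CUBIC)
cv2.imwrite('pics/g3.png',np.hstack([R(s['frame'],uv,20,10),R(w['frame'],uw,25,8)]))
E
```

```text
[0.50857578 0.01200158 0.12784167] [ 1.20592131  0.02200312 -0.36368167] 7.1083
[240.40826921 183.87801806] [258.94793861 202.78729173]
(220, 163)
(233, 177)
```

View pics/g3.png

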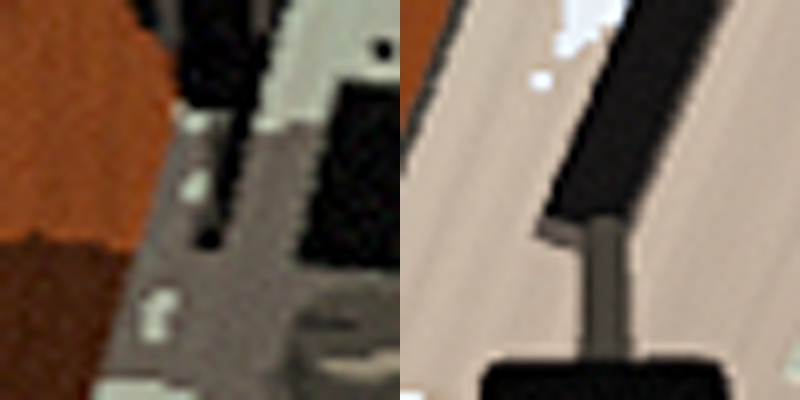

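Right half (wrist): the tip is at (607,220). The groove's left edge runs (630,0)→(550,215), its right edge (725,20)→(635,215), and the left end corner is (537,235).

Run:
```python
from h import *
w=dict(np.load('pics/w3.npz'));T=np.array([.50858,.01200,.12784])
c=lambda u,v:np.array([(u-400+.5)/8-.5+233,(v+.5)/8-.5+177])
def P(p): # world->panel mm
    d=(np.array(p[:2])-[PX,PY])*1e3;C,S=np.cos(PA),np.sin(PA);return np.round([C*d[0]+S*d[1],-S*d[0]+C*d[1]],1)
print('tcp',P(T))
for v in (212,222):print('tip',P(onz(w,c(607,v),.0557)))
for q in[(630,0),(550,215),(725,20),(635,215),(537,235)]:print(q,P(onz(w,c(*q),.05)))
s=dict(np.load('pics/s3.npz'));k=lambda u,v:np.array([(u+.5)/10-.5+220,(v+.5)/10-.5+163])
for n,q,z in [('tip?',(207,245),.0557)]:print(n,P(onz(s,k(*q),z)))
```

```text
tcp [-44.6 -48.1]
tip [-44.9 -48.5]
tip [-44.5 -49.5]
(630, 0) [-50.3 -28.1]
(550, 215) [-49.5 -53. ]
(725, 20) [-40.5 -26.5]
(635, 215) [-41.2 -49.7]
(537, 235) [-50.  -55.6]
tip? [-42.5 -63. ]
```

The tip is within about 0.6 mm of the groove's centre line, so I'll go down with a guard.

Run:
```python
from h import *
env.movel(pan(-45.4,-49.7,72.1+55),.03)
env.hold(.3);s=monitor.sense();print(s['contact_force'])
print(env.movel(pan(-45.4,-49.7,72.1+45),.02,guard=5))
s=monitor.sense();print(s['position'],pan(-45.4,-49.7,72.1+45),s['contact_force'],s['clock'])
```

```text
[-1.54678792 -0.0511448  -0.25255175]
False
[0.50748534 0.01053205 0.11709461] [0.5074543  0.01053812 0.1171    ] [-0.54979601  0.91059944 -0.43724189] 8.3083
```

Run:
```python
from h import *
print(env.movel(pan(-45.4,100,72.1+45),.028,guard=6))
w=eyes.grab_frame('wrist');np.savez('pics/w4.npz',**w)
s=monitor.sense();T=s['position'];print(T,pan(-45.4,100,72.1+45),s['contact_force'],s['clock'])
uw=proj(w,T-[0,0,.0671]);o=(int(uw[0])-40,int(uw[1])-45);print(uw,o)
cv2.imwrite('pics/g4.png',cv2.resize(w['frame'][o[1]:o[1]+70,o[0]:o[0]+100,::-1],None,fx=8,fy=8,interpolation=cv2.INTER_CUBIC))
```

```text
False
[0.53454228 0.15777892 0.1171064 ] [0.53454953 0.15776563 0.1171    ] [-0.36120074  0.3773534  -0.66724962] 13.8583
[258.81345392 204.87798566] (218, 159)
```

View pics/g4.png

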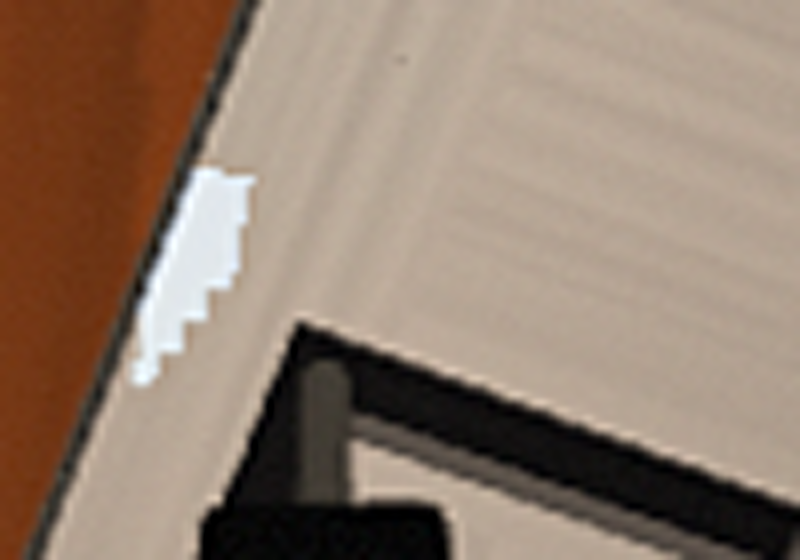

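The tip is in the corner at about (325,370). The outer corner is at (300,325) and the far edge runs to (790,505).

Run:
```python
from h import *
w=dict(np.load('pics/w4.npz'))
c=lambda u,v:np.array([(u+.5)/8-.5+218,(v+.5)/8-.5+159])
def P(p):
    d=(np.array(p[:2])-[PX,PY])*1e3;C,S=np.cos(PA),np.sin(PA);return np.round([C*d[0]+S*d[1],-S*d[0]+C*d[1]],1)
print('tip',P(onz(w,c(325,366),.045)),P(onz(w,c(325,374),.045)))
for q in[(300,325),(790,505),(225,500),(352,412),(730,550)]:print(q,P(onz(w,c(*q),.05)))
```

```text
tip [-45.3  98.5] [-45.   97.6]
(300, 325) [-50.  103.5]
(790, 505) [  4.  103.4]
(225, 500) [-50.2  82.8]
(352, 412) [-41.7  96.6]
(730, 550) [ 0.4 96.5]
```

Run:
```python
from h import *
print(env.movel(pan(5,100.3,72.1+45),.028,guard=6))
s=monitor.sense();print(s['position'],pan(5,100.3,117.1),s['contact_force'],s['clock'])
```

```text
False
[0.5840911  0.1489782  0.11710353] [0.58417141 0.14893843 0.1171    ] [ 0.07940214  0.87957639 -0.79651847] 15.8083
```

Run:
```python
from h import *
env.movel(pan(5,100.3,72.1+63),.05)
env.movel(pan(35,100.3,72.1+63),.06)
env.hold(.3)
z0=monitor.sense()['contact_force'][2]
print(env.movel(pan(35,100.3,72.1+48),.008,guard=2.5))
s=monitor.sense();print('touch tip z',s['position'][2]*1e3-72.1,s['contact_force']-[0,0,z0],s['clock'])
w=eyes.grab_frame('wrist');np.savez('pics/w5.npz',**w)
uw=proj(w,s['position']-[0,0,.0721]);o=(int(uw[0])-40,int(uw[1])-35);print(o)
cv2.imwrite('pics/g5.png',cv2.resize(w['frame'][o[1]:o[1]+70,o[0]:o[0]+100,::-1],None,fx=8,fy=8,interpolation=cv2.INTER_CUBIC))
```

```text
True
touch tip z 52.29489859476463 [0.53527625 0.22842979 4.99357221] 18.5083
(218, 167)
```

View pics/g5.png

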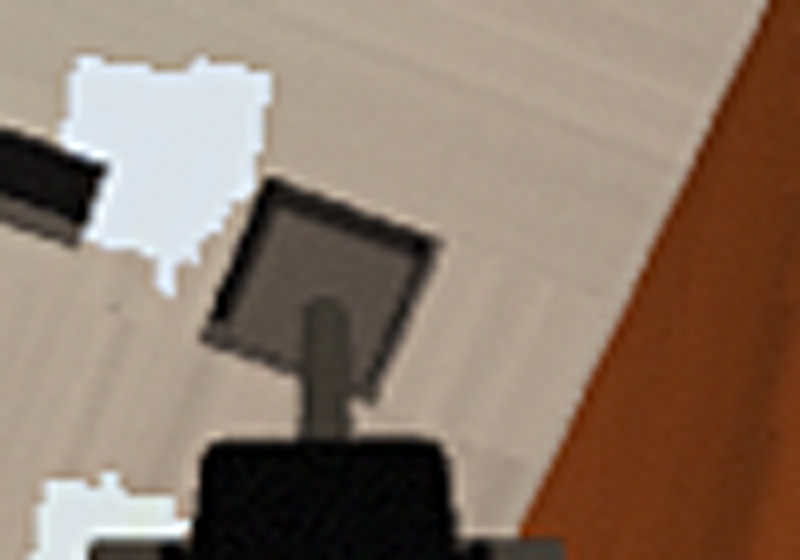

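The tip is on the pad near its centre: the tip is at (325,305) and the pad's centre at about (320,292). Now I'll press it down.

Run:
```python
from h import *
env.hold(.3);s=monitor.sense();print(s['position'][2]*1e3-72.1,s['contact_force'])
for z in(49,47):
    env.movel(pan(35,100.3,72.1+z),.01);env.hold(.4)
    s=monitor.sense();print(s['position'][2]*1e3-72.1,s['contact_force'],s['finger_gap'],s['clock'])
```

```text
51.976756085940835 [1.79559785 0.4382055  3.93525819]
49.15110377741327 [ 1.54179868e-03 -6.02856984e-01  5.57390869e+00] 0.22712304278047057 19.6917
47.367760188168276 [-0.6328632  -0.45804323  6.12512885] 0.22644936359575696 20.4417
```

Run:
```python
from h import *
def f():
    a=[]
    for _ in range(20): env.hold(.03);a.append(monitor.sense()['contact_force'][2])
    return np.mean(a),np.std(a)
print(f(),monitor.sense()['position'][2]*1e3-72.1)
w=eyes.grab_frame('wrist');s=monitor.sense()
uw=proj(w,s['position']-[0,0,.0721]);o=(int(uw[0])-40,int(uw[1])-35)
cv2.imwrite('pics/g6.png',cv2.resize(w['frame'][o[1]:o[1]+70,o[0]:o[0]+100,::-1],None,fx=8,fy=8,interpolation=cv2.INTER_CUBIC))
```

```text
(np.float64(6.767404656181664), np.float64(0.5359806516494743)) 47.39189853605885
```

View pics/g6.png

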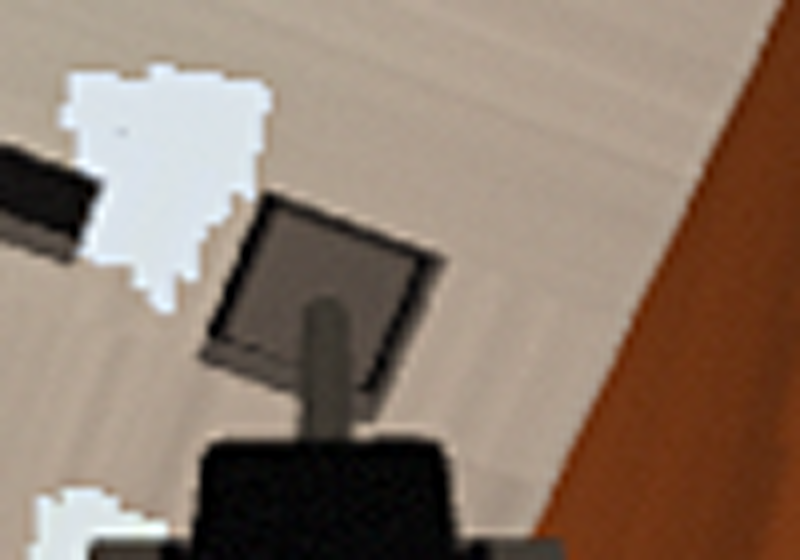

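The pad is visibly down with the tip on it. Force says about 5.3 mm and position about 5.6 mm, so I'll press a touch further and hand in.

Run:
```python
from h import *
env.movel(pan(35,100.3,72.1+46.5),.01)
a=[]
for _ in range(20): env.hold(.03);a.append(monitor.sense()['contact_force'][2])
s=monitor.sense();print(np.mean(a),s['position'][2]*1e3-72.1,s['clock'])
print(job.hand_in())
```

```text
7.149023072826698 46.922693168625855 22.075
the job is handed in; nothing more can be done
None
```

I took the tool from its block, ran it in the seam from the dial end round the corner to the other end, and set it on the catch; it is now holding the catch down about 6 mm, still gripped, and the job is handed in at 22 s.

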